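# Clear the key machine's bed and index its carriage

### The job

On the key-cutting machine, pick up the scraper block and with it wipe the three brass offcuts off the bed, over its front edge into the chip tray, without touching them with the fingers; then set the scraper down on the bench. Next pull up the carriage's lock plunger, slide the carriage one hole towards the cutter wheel and push the pin fully home in that next hole. Finish while holding: the fingers stay on the plunger's knob and keep it pressed fully down, because its spring lifts the pin part way as soon as it is let go; leave the tin, padlock and screwdriver alone.

Things in the scene. Friction and masses are not known exactly. Their poses are not given: they have to be found in the camera images.
- machine: key-cutting machine, fixed, blue-grey base 200 (x) x 300 (y) mm; origin on the bench at height 0, -x side faces the robot, +y runs along the slide towards the cutter wheel, z up. Smooth aluminium bed, 60 mm high, x -100 (front edge) to +30, y -140 to +95 mm. Cutter head: y +92 to +160, x -5 to +85, up to 160 mm high. Offcuts start at x -87 to -18, y -6 to +51 mm
- bed_front (a point): point on the bed's front edge (machine x -100, y +22 mm, 60 mm high), middle of the lane to wipe; axes as the machine's. The dark chip tray lies below, along the whole front: inner floor 24 mm high, machine x -184 to -100, y -134 to +154 mm, lip 45 mm high
- next_hole (a point): centre of the mouth of the next hole, 40 mm from the present one towards the cutter (machine x +50, y -30 mm, 66 mm high); axes as the machine's. It is in the steel index bar behind the bed (machine x +30 to +70 mm, top 66 mm high) with square 12 mm holes 40 mm apart at y -110, -70 (present), -30, +10, +50 mm
- knob (a point): grip point on the axis of the lock plunger's black knurled knob, upright on the carriage's rear half: cylinder 26 mm in diameter, 34 mm tall; the point is 22 mm above its underside, 131 mm high at rest. Carriage top 95 mm high, collar under the knob 99 mm; the key clamp in front (up to 125 mm high) ends 65 mm before the axis. Axes as the machine's, z up along the pull
- carriage (a joint): slide of the carriage along the machine's +y, m: 0 in the present hole, 0.040 in the next; about 2 N of friction. The carriage is a dark steel block 124 (x) x 60 (y) mm, centred on the pin in y, its skid 1 mm above the bed; at the start it covers machine y -100 to -40 mm. The pin has 1.5 mm of play each way in a hole
- plunger (a joint): lift of the lock plunger, which rides on the carriage, m: 0 when left alone (held there by a 600 N/m spring, the 9 mm pin only 6 mm deep in its hole); at +0.006 the pin comes clear of the hole, stop at +0.014; -0.006 is fully home (12 mm deep, at its stop), reached only over a hole and only while about 4 N press it down
- scraper: scraper block standing on the bench: black rubber foot 30 (x) x 110 (y) x 14 mm, on it a pale wooden grip 24 (x) x 76 (y) x 40 mm, 54 mm tall in all, about 140 g; origin: centre of its underside, x across (the thin way, the way to grip it), y along, z up
- offcut_1: brass key offcut, 22 long x 12 wide x 5 mm thick with a narrower 8 mm wide nose, 11 g, lying flat loose on the bed beside the carriage, in the path of its slide; origin: centre of its underside, x along its length, z up
- offcut_2: brass key offcut, 22 long x 12 wide x 5 mm thick with a narrower 8 mm wide nose, 11 g, lying flat loose on the bed beside the carriage, in the path of its slide; origin: centre of its underside, x along its length, z up
- offcut_3: brass key offcut, 22 long x 12 wide x 5 mm thick with a narrower 8 mm wide nose, 11 g, lying flat loose on the bed beside the carriage, in the path of its slide; origin: centre of its underside, x along its length, z up
- tin: bystander: round metal tin with a lid, 64 mm in diameter, 60 mm tall; origin: centre of its underside
- padlock: bystander: brass padlock lying flat beyond the machine, body 36 x 48 x 20 mm; origin: centre of its body's underside, x towards the shackle
- screwdriver: bystander: screwdriver 170 mm long lying on the bench to the right; x along it towards the tip
Mind the look-alikes: they are no part of the job. Several things look just like the scraper: the one meant starts nearest to the robot's base.

How it is judged:
By the outcome, as a careful person would: the job done as asked, in the order asked, and still so for the second after the job is handed in, while the arm keeps its last pose, push and grip.
It also fails if it takes over 66 s, if anything falls off the work surface, if the arm or the gripper's body presses on something with over 40 N, if the wrist force passes 120 N, or if a joint passes its speed limit or range.

### The arm

A 6-joint arm with a two-finger parallel gripper is mounted at the origin on the work surface. World frame = base frame: x ahead of the robot, y to its left, z up, the work surface at z = 0. Lengths are in m, angles in rad, forces in N, time in s.
With the tool pointing down it reaches from about 0.425 to 0.95 m from the base axis. Payload 14.7 kg.
Tool frame: the origin (TCP) lies midway between the tips of the shut fingers; the grasp point (between the pads) lies robot.pinch_z behind it (robot.pinch_z is the distance from the TCP to the grasp point, in m); z points along the fingers, y is the direction in which the jaws open and shut (so a half turn about z gives the same grasp; the last joint's range is limited). The gripper opens to 85 mm and grips with 20 to 120 N. Pads are 22 mm wide; open, the fingers measure 114 mm over their backs; the gripper's body (76 mm by 85 mm) begins 54 mm behind the grasp point. The pads swing forward as they close: fully open they stand 13 mm farther back than shut.
Start: joints at [1.251, 0.48, 1.596, -0, 1.065, -0.047], TCP at [0.175, 0.626, 0.195] pointing down, gripper open.
Joint ranges: [-2.75, 2.75], [-0.82, 2.05], [0.23, 2.67], [-1.56, 4.7], [0.09, 2.69], [-2.92, 2.92]. Speed limits (rad/s): [1.89, 1.89, 2.39, 3.01, 3.01, 3.01].

### API

Orientations are given as a unit quaternion [x, y, z, w].
In Python, from rig import readout, capture, get_calibration, ticket, robot gives the robot as it stands. The module is installed in compiled form; this text tells all that it offers.
- The arm moves only by the shell command python3 -m pendant 'ROWS' [FORCE]. ROWS is a JSON object of lists of equal length, an entry for each row: "slide": the shift along the tool's x, y, z in cm, a list of three; "dr": the turn, a rotation vector about the tool's x, y, z in degrees, a list of three; "grip": the closure, from 0 (fully open) to 1 (shut). In form: {"slide": [[x, y, z], ...], "dr": [[ax, ay, az], ...], "grip": [grip, ...]}. A call has exactly 8 rows; each row shifts and turns the pose as measured when the row begins, along the tool's axes as they then stand; what a row does not reach is not made up. A row lasts 1/12 s, in which the tool goes at most 41.7 mm and 7.16 degrees, less where a joint would pass 70% of its speed; a pose out of reach is approached as far as the arm can. A call is refused whole if a number of a shift passes 4.17 or a number of a turn 7.16, either way. A call with a gripper value outside its range is refused whole. The fingers move at their own pace and stop on an object; FORCE is the grip in N (left out, the last holds). Time passes only in rows, so rows that do not move let the fingers close, or fill a call up. It gives the time, the measured TCP pose, the force and the opening at its end, in the units of the state.
- readout.get_state(): the state, without advancing time (a new reading comes with each control period).
- capture(name): name is "scene" or "top" or "wrist"; returns (picture, depth): 480x640x3 uint8, red, green, blue; 480x640 float32, m along the optical axis (not along the pixel's ray), 0 where there is no reading.
- get_calibration(name): a dict with "fov_y" (degrees; the focal length in pixels is half the picture's height over the tangent of half this angle, whatever the lens; pixels are square), "cx", "cy" (the principal point, pixels), "rvec" (rotation vector, rad) and "tvec" (3), from world to camera coordinates, as OpenCV has them. Camera axes: x right, y down, z forward; pixel columns grow to the right and rows downward; lengths in m; the calibration is good to about 2 mm. The wrist camera is an equidistant fisheye: a pixel r from the principal point sees the ray r / f radians off the axis. A picture is of the moment at which its call begins: read the wrist's pose just before it. get_calibration takes no time and is no camera call; for the wrist camera it gives the pose at the moment of the call.
- ticket.job_done(): hands the job in, once; it reports no verdict.
The state is a dict: "clock": time; "qpos": joint angles; "dq": joint speeds; "joint_efforts": joint torques, N m; "ee_pos": TCP position; "orientation": TCP orientation; "contact_force": force on the tool from outside, world axes, zero at the start; "torque": the same for the moment, N m; "finger_gap": finger opening in m.
Only numpy, scipy, OpenCV 4.12 (cv2) and the standard library are available. Lean on these libraries where they do the work, as an engineer would, in place of code of your own. Each camera call takes 0.05 s, during which the arm holds its last target. There are 200 camera calls.

## Working session

There is one attempt and no reset: what is moved stays moved. The work goes in short steps, Python scripts to look and compute and a shell command to move; the robot and the scene stay as the last step left them, time stands still between calls to the robot, and variables do not carry over. Pictures are saved under pics/ and viewed, about 8 in all and at most 12, crops included, and the job is handed in when it is done.

```bash
mkdir -p pics; cat > h.py <<'E'
import numpy as np, cv2
from scipy.spatial.transform import Rotation as R
from rig import readout, capture, get_calibration, ticket, robot
def cloud(name):
    c=get_calibration(name); im,d=capture(name)
    f=240/np.tan(np.radians(c['fov_y'])/2)
    v,u=np.mgrid[0:480,0:640]
    x=(u-c['cx'])/f; y=(v-c['cy'])/f
    if name=='wrist':
        r=np.hypot(x,y)+1e-9; s=np.tan(np.minimum(r,1.5))/r; x=x*s;y=y*s
    P=np.stack([x*d,y*d,d],-1)-np.array(c['tvec']).ravel()
    W=P@R.from_rotvec(np.array(c['rvec']).ravel()).as_matrix()
    W[d<=0]=np.nan
    return im,d,W
def save(n,im): cv2.imwrite('pics/'+n,im[:,:,::-1])
E
python3 - <<'E'
from h import *
print(readout.get_state(), robot.pinch_z)
for n in('scene','top'):
    im,d,W=cloud(n); save(n+'.png',im); np.save(n+'.npy',W); print(get_calibration(n))
E
```

```text
{'clock': 0.0, 'qpos': array([ 1.25143771e+00,  4.80850691e-01,  1.59684096e+00, -4.50345799e-06,
        1.06514773e+00, -4.66014762e-02]), 'dq': array([ 6.04370047e-05,  2.12831802e-03,  4.17380790e-04, -7.05184047e-04,
       -1.26083945e-03, -3.90918229e-04]), 'joint_efforts': array([ 7.71026214e-03, -9.50641966e+01, -4.30212414e+01,  3.30242810e-04,
        1.17585572e-02,  8.42670693e-05]), 'ee_pos': array([0.17494011, 0.62553973, 0.19407247]), 'orientation': array([ 1.35955101e-01,  9.90714804e-01, -6.13314612e-04, -1.11491125e-04]), 'contact_force': array([-1.15892378, -0.13907787,  0.08801634]), 'torque': array([ 0.04307764, -0.00669741,  0.01545944]), 'finger_gap': 0.08572525121060365} 0.0187
{'fov_y': 46.95069539652469, 'cx': 322.1834963906024, 'cy': 247.47003408382088, 'rvec': array([ 0.90742395,  2.68814266, -0.82242806]), 'tvec': array([ 0.52263715, -0.20259081,  1.46191586])}
{'fov_y': 43.0801881408709, 'cx': 316.9843170717717, 'cy': 249.58304576159594, 'rvec': array([ 2.20329626, -2.16021059,  0.10569113]), 'tvec': array([-0.09071549,  0.63603666,  1.70450511])}
```

View pics/scene.png

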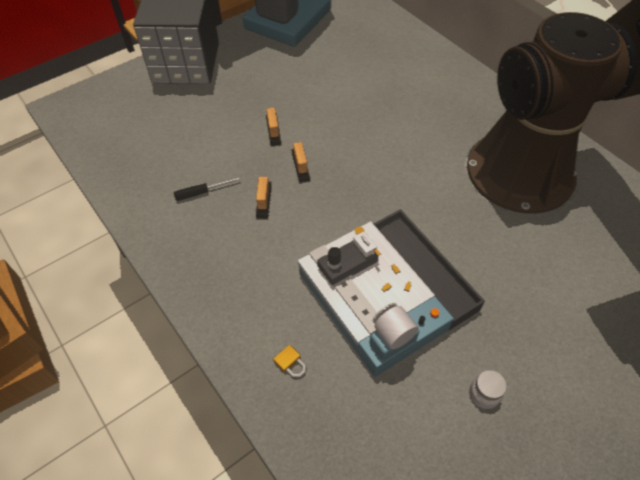

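View pics/top.png

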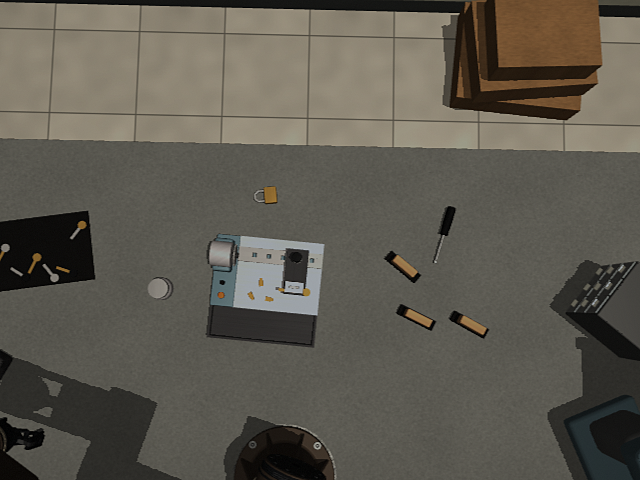

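The two pictures show the machine around top-view (265,290), with the knob at (296,257). The three loose offcuts are near (262,282), (251,296) and (269,299). The scraper look-alikes are at (403,266), (416,317) and (469,324).

```bash
python3 - <<'E'
from h import *
for n in('top','scene'):
    W=np.load(n+'.npy'); im=cv2.imread(f'pics/{n}.png'); h=cv2.cvtColor(im,cv2.COLOR_BGR2HSV)
    z=W[...,2]
    print(n,'bench z',np.nanmedian(z[350:400,400:500]) if n=='top' else '')
    wood=(h[...,0]>5)&(h[...,0]<28)&(h[...,1]>90)&(h[...,2]>90)&(z>0.0)&(z<.1)&(W[...,0]<1.2)
    k,l,s,c=cv2.connectedComponentsWithStats(wood.astype(np.uint8))
    for i in range(1,k):
        if s[i,4]<8: continue
        p=W[l==i]; t=p[p[:,2]>np.percentile(p[:,2],60)-.006]
        r=cv2.minAreaRect((t[:,:2]*1000).astype(np.float32))
        print(c[i].round(),s[i,4],'mean',np.median(t,0).round(4),'rect',np.round(r[0]),np.round(r[1]),round(r[2],1),'dist',np.hypot(*np.median(t,0)[:2]).round(3))
    # bed plane
    m=(abs(z-.06)<.004)&(h[...,1]<60)&(h[...,2]>130)&(abs(W[...,1])<.4)&(W[...,0]<.9)
    k,l,s,c=cv2.connectedComponentsWithStats(m.astype(np.uint8)); i=1+np.argmax(s[1:,4]); p=W[l==i]
    r=cv2.minAreaRect((p[:,:2]*1000).astype(np.float32)); print('bed',r,np.median(p[:,2]))
    # whole machine incl tray
    m=(z>.03)&(W[...,0]>.35)&(W[...,0]<.9)&(abs(W[...,1]-.05)<.25)
    k,l,s,c=cv2.connectedComponentsWithStats(m.astype(np.uint8)); i=1+np.argmax(s[1:,4]); p=W[l==i]
    r=cv2.minAreaRect((p[:,:2]*1000).astype(np.float32)); print('mach',r)
    m=(z>.13)&(z<.15)&(W[...,0]>.35)&(W[...,0]<.9)&(abs(W[...,1]-.05)<.25)
    k,l,s,c=cv2.connectedComponentsWithStats(m.astype(np.uint8))
    for i in range(1,k):
        if s[i,4]>10: print('z.13-.15',c[i],s[i,4],np.median(W[l==i],0).round(4))
E
```

```text
top bench z -0.0008570442588256242
[270. 194.] 193 mean [0.7963 0.0604 0.0198] rect [796.  61.] [47. 33.] 6.2 dist 0.799
[ 81. 225.] 47 mean [0.6975 0.6023 0.0065] rect [698. 602.] [21. 22.] 4.7 dist 0.922
[  1. 255.] 15 mean [0.6055 0.8254 0.0082] rect [606. 826.] [ 8. 18.] 83.2 dist 1.024
[ 35. 260.] 78 mean [0.5988 0.7298 0.0062] rect [585. 730.] [21. 58.] 78.4 dist 0.944
[405. 266.] 214 mean [ 0.5967 -0.3249  0.053 ] rect [ 595. -325.] [74. 23.] 51.3 dist 0.679
[ 62. 269.] 31 mean [0.5692 0.6515 0.0048] rect [569. 649.] [39.  6.] 72.4 dist 0.865
[261. 282.] 27 mean [0.5398 0.0761 0.0647] rect [543.  77.] [20.  9.] 0.9 dist 0.545
[221. 295.] 33 mean [0.5056 0.1848 0.0707] rect [504. 186.] [14. 13.] 1.5 dist 0.538
[251. 295.] 27 mean [0.5033 0.1024 0.0648] rect [503. 103.] [19. 10.] 39.5 dist 0.514
[269. 299.] 28 mean [0.4959 0.0525 0.0658] rect [496.  53.] [ 8. 17.] 1.0 dist 0.499
[418. 318.] 216 mean [ 0.4525 -0.3632  0.0532] rect [ 452. -363.] [73. 22.] 64.7 dist 0.58
[473. 325.] 216 mean [ 0.4349 -0.5138  0.0544] rect [ 434. -515.] [72. 22.] 62.9 dist 0.673
bed ((539.37890625, 
[... 964 characters left out ...]
 rect [503. 103.] [22. 10.] 29.6 dist 0.515
[434. 312.] 68 mean [0.5057 0.1868 0.0714] rect [505. 186.] [18. 15.] 41.7 dist 0.539
[287. 357.] 406 mean [0.7972 0.0625 0.0198] rect [797.  61.] [47. 37.] 7.7 dist 0.8
bed ((529.7293701171875, 62.05755615234375), (298.0963439941406, 133.78424072265625), 85.63985443115234) 0.06017973156302425
mach ((519.4022216796875, 63.59580993652344), (305.0850830078125, 293.5999755859375), 85.60707092285156)
z.13-.15 [334.17605634 253.16197183] 142 [ 0.6102 -0.0198  0.1421]
z.13-.15 [384.4893617  310.45744681] 94 [0.617  0.1444 0.1421]
z.13-.15 [403.875      310.41666667] 24 [0.5874 0.1694 0.1468]
z.13-.15 [392.6572238  331.23796034] 353 [0.6398 0.19   0.1419]
```

```bash
R='[-4.1,-0.4,-0.2]'; python3 -m pendant '{"slide":[[-4.1,-0.4,-0.5],[-4.1,-0.4,-0.5],[-4.1,-0.4,-0.5],[-4.1,-0.4,-0.5],[-4.1,-0.4,-0.5],[-4.1,-0.4,-0.5],[-4.1,-0.4,-0.5],[-4.1,-0.4,-0.5]],"dr":[[0,0,3.8],[0,0,3.8],[0,0,3.8],[0,0,3.8],[0,0,3.8],[0,0,3.8],[0,0,3.8],[0,0,3.8]],"grip":[0,0,0,0,0,0,0,0]}'
python3 -m pendant '{"slide":[[-4.1,-0.4,0],[-4.1,-0.4,0],[-4.1,-0.4,0],[-4.1,-0.4,0],[-4.1,-0.4,0],[-4.1,-0.4,0],[-4.1,-0.4,0],[-4.1,-0.4,0]],"dr":[[0,0,3.8],[0,0,3.8],[0,0,3.8],[0,0,3.8],[0,0,3.8],[0,0,3.8],[0,0,3.8],[0,0,3.8]],"grip":[0,0,0,0,0,0,0,0]}'
```

```text
clock: 0.77
ee_pos: [0.441, 0.441, 0.2303]
orientation: [0.396, 0.918, -0.003, -0.001]
contact_force: [0.5, -0.1, 0.2]
finger_gap: 0.0852
clock: 1.43
ee_pos: [0.5752, 0.1406, 0.2299]
orientation: [0.633, 0.774, -0.003, -0.0]
contact_force: [1.3, -0.6, 0.9]
finger_gap: 0.0856
```

```bash
python3 -m pendant '{"slide":[[-4.1,-0.4,0],[-4.1,-0.4,0],[-2.1,-0.2,0],[0,0,0],[0,0,0],[0,0,0],[0,0,0],[0,0,0]],"dr":[[0,0,3.8],[0,0,3.8],[0,0,3.8],[0,0,0],[0,0,0],[0,0,0],[0,0,0],[0,0,0]],"grip":[0,0,0,0,0,0,0,0]}'
python3 - <<'E'
from h import *
im,d,W=cloud('wrist'); save('w1.png',im); np.save('w1.npy',W); print(np.isfinite(W[...,0]).mean())
E
```

```text
clock: 2.1
ee_pos: [0.5793, 0.0286, 0.2284]
orientation: [0.714, 0.7, -0.005, -0.001]
contact_force: [0.6, 0.5, 0.3]
finger_gap: 0.0853
0.9958821614583333
```

View pics/w1.png

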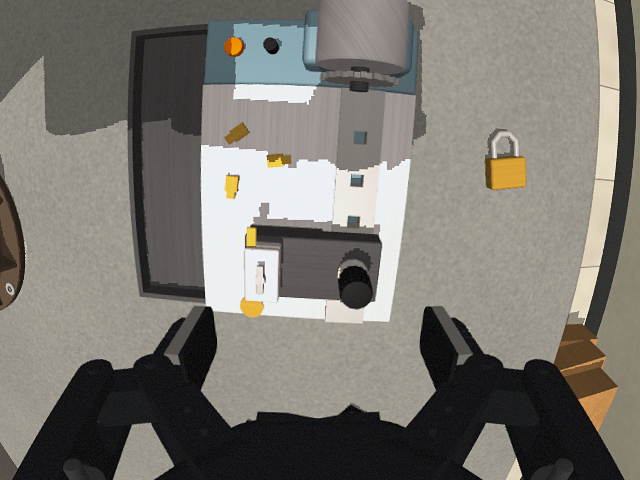

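```bash
python3 - <<'E'
from h import *
W=np.load('w1.npy')
def q(u,v,r=1): return np.nanmedian(W[v-r:v+r+1,u-r:u+r+1].reshape(-1,3),0)
im=cv2.imread('pics/w1.png'); g=cv2.cvtColor(im,cv2.COLOR_BGR2GRAY).astype(int)
h=cv2.cvtColor(im,cv2.COLOR_BGR2HSV)
hp=[]
for u,v in((360,138),(357,181),(353,222)):
    a=W[v-14:v+15,u-12:u+13,:].reshape(-1,3); gg=g[v-14:v+15,u-12:u+13].ravel()
    bl=h[v-14:v+15,u-12:u+13,1].ravel()
    m=a[:,2]<.055 ; c=cv2.connectedComponents
    mid=np.nanmedian(a,0); print('patch',mid.round(4),'low',m.sum(), np.nanmean(a[m],0).round(4) if m.any() else '')
B=[('edgeBedFrontA',203,150),('edgeB',206,290),('knobtop',357,293),('collar',0,0)]
for n,u,v in B[:3]: print(n,q(u,v).round(4))
y=(h[...,0]>15)&(h[...,0]<32)&(h[...,1]>120)&(h[...,2]>70)
k,l,s,c=cv2.connectedComponentsWithStats(y.astype(np.uint8))
th=np.radians(-4.5);ex=np.array([np.cos(th),np.sin(th)]);ey=np.array([-ex[1],ex[0]])
o=np.array([.564,.053])
for i in range(1,k):
    if s[i,4]<30: continue
    p=W[l==i]; p=p[np.isfinite(p[:,0])]; dxy=p[:,:2]-o; a=dxy@ex;b=dxy@ey
    print(c[i].round(),s[i,4],np.median(p,0).round(4),'mx',np.percentile(a,[2,50,98]).round(3),'my',np.percentile(b,[2,50,98]).round(3))
# bed region outline: z in .056-.063
m=(abs(W[...,2]-.06)<.003)&(W[...,0]>.4)&(W[...,0]<.7)
k,l,s,c=cv2.connectedComponentsWithStats(m.astype(np.uint8)); i=1+np.argmax(s[1:,4]);p=W[l==i]
r=cv2.minAreaRect((p[:,:2]*1000).astype(np.float32)); print('bed',r,s[i])
d=p[:,:2]-o; print(np.percentile(d@ex,[.5,99.5]),np.percentile(d@ey,[.5,99.5]))
# front edge line
for v in (110,150,200,250,290):
    row=W[v,190:225]; j=np.argmax(row[:,2]>.055); print('front',v,row[j].round(4))
m=(W[...,2]>.136)&(W[...,2]<.15)&(np.abs(W[...,1]+.02)<.04)&(np.abs(W[...,0]-.61)<.04)
p=W[m]; print('knob',cv2.minEnclosingCircle((p[:,:2]*1000).astype(np.float32)),p.mean(0),len(p))
m=(abs(W[...,2]-.095)<.004)&(W[...,0]>.45)&(W[...,0]<.7)&(W[...,1]<.06)
p=W[m]; d=p[:,:2]-o;print('carr top',np.percentile(d@ex,[1,99]).round(4),np.percentile(d@ey,[1,99]).round(4),cv2.minAreaRect((p[:,:2]*1000).astype(np.float32)))
E
```

```text
patch [0.6182 0.0936 0.0662] low 143 [0.6189 0.0942 0.0443]
patch [0.6153 0.052  0.0662] low 121 [0.6155 0.0523 0.0451]
patch [0.6113 0.0114 0.0664] low 100 [0.6121 0.0108 0.0459]
edgeBedFrontA [0.4686 0.0872 0.0604]
edgeB [ 0.4563 -0.0595  0.0604]
knobtop [ 0.6083 -0.0235  0.1433]
[235.  46.] 143 [0.5063 0.1829 0.0723] mx [-0.072 -0.068 -0.063] my [0.118 0.125 0.132]
[237. 133.] 263 [0.5041 0.1011 0.0653] mx [-0.073 -0.063 -0.054] my [0.035 0.044 0.052]
[278. 160.] 256 [0.541  0.0746 0.0654] mx [-0.034 -0.025 -0.014] my [0.014 0.02  0.025]
[505. 172.] 1242 [0.7909 0.0593 0.0202] mx [0.205 0.226 0.252] my [0.005 0.024 0.042]
[231. 186.] 248 [0.4956 0.0523 0.0655] mx [-0.073 -0.068 -0.062] my [-0.017 -0.006  0.003]
[251. 237.] 202 [0.5206 0.0128 0.11  ] mx [-0.047 -0.04  -0.036] my [-0.05  -0.043 -0.034]
[251. 308.] 313 [ 0.5151 -0.0531  0.1102] mx [-0.05 -0.04 -0.03] my [-0.118 -0.109 -0.102]
[586. 373.] 2091 [ 1.5672 -0.7067 -0.47  ] mx [0.939 1.06  1.189] my [-0.837 -0.675 -0.626]
bed ((531.9356079101562, 60.878448486328125), (300.6954345703125, 137.13027954101562), 85.3201904296875) [  201    19   148   294 27952]
[-0.09952518  0.02932694] [-0.13882354  0.15313858]
front 110 [0.4698 0.1259 0.0608]
front 150 [0.4658 0.0873 0.0582]
front 200 [0.4624 0.038  0.06  ]
front 250 [ 0.4584 -0.0146  0.0588]
front 290 [ 0.4546 -0.0602  0.0587]
knob ((608.1427001953125, -24.296632766723633), 14.076302528381348) [ 0.60738535 -0.02322041  0.14271736] 843
carr top [-0.0356  0.0736] [-0.1025 -0.0441] ((571.5598754882812, -21.623920440673828), (60.50138473510742, 123.29795837402344), 85.84082794189453)
```

Wrist picture: the offcuts lie on the bed at (236,132), (279,160) and (231,186), and the key tip sits high at (251,237). I put the machine origin at about (0.564, 0.0495), yaw -4.65°. Next is the nearest scraper, at (0.453, -0.363).

```bash
python3 -m pendant '{"slide":[[-3.94,-1.19,0],[-3.94,-1.19,0],[-3.94,-1.19,0],[-3.94,-1.19,0],[-3.94,-1.19,0],[-3.94,-1.19,0],[-3.94,-1.19,0],[-3.94,-1.19,0]],"dr":[[0,0,0],[0,0,0],[0,0,0],[0,0,0],[0,0,0],[0,0,0],[0,0,0],[0,0,0]],"grip":[0,0,0,0,0,0,0,0]}'
python3 -m pendant '{"slide":[[-3.94,-1.19,0],[-3.94,-1.19,0],[0,0,2.5],[0,0,2.5],[0,0,2.5],[0,0,2.5],[0,0,0],[0,0,0]],"dr":[[0,0,0],[0,0,0],[0,0,6.1],[0,0,6.1],[0,0,6.1],[0,0,6.1],[0,0,0],[0,0,0]],"grip":[0,0,0,0,0,0,0,0]}' 40
python3 - <<'E'
from h import *
s=readout.get_state(); Rm=R.from_quat(s['orientation']).as_matrix()
im,d,W=cloud('wrist'); save('w2.png',im)
h=cv2.cvtColor(im,cv2.COLOR_RGB2HSV)
m=(h[...,0]>5)&(h[...,0]<28)&(h[...,1]>90)&(abs(W[...,2]-.054)<.006)&(np.hypot(W[...,0]-.453,W[...,1]+.363)<.07)
p=W[m]; r=cv2.minAreaRect((p[:,:2]*1000).astype(np.float32)); print(r,m.sum(),p.mean(0))
t=np.array([r[0][0]/1000,r[0][1]/1000,s['ee_pos'][2]]); print(s['ee_pos'],'xhead',np.degrees(np.arctan2(Rm[1,0],Rm[0,0])),'delta tool cm',(t-s['ee_pos'])@Rm*100)
E
```

```text
clock: 2.82
ee_pos: [0.4824, -0.2816, 0.2305]
orientation: [0.704, 0.71, -0.003, -0.0]
contact_force: [2.3, -0.1, 0.7]
finger_gap: 0.0854
clock: 3.48
ee_pos: [0.4601, -0.3701, 0.1295]
orientation: [0.84, 0.542, -0.002, 0.004]
contact_force: [0.9, 0.3, 1.0]
finger_gap: 0.0853
((451.90594482421875, -366.905517578125), (75.16582489013672, 24.072582244873047), 64.32664489746094) 3282 [ 0.45276023 -0.36474215  0.05395395]
[ 0.46005953 -0.37010747  0.12946766] xhead 65.62473501351266 delta tool cm [-0.04485271 -0.87482055 -0.00347476]
```

```bash
python3 -m pendant '{"slide":[[0,-0.87,0],[0,0,3.5],[0,0,3.5],[0,0,2.5],[0,0,1.5],[0,0,0],[0,0,0],[0,0,0]],"dr":[[0,0,1.3],[0,0,0],[0,0,0],[0,0,0],[0,0,0],[0,0,0],[0,0,0],[0,0,0]],"grip":[0,0,0,0,0,0,0,0]}' 40
python3 - <<'E'
from h import *
s=readout.get_state(); print(s['ee_pos'],s['orientation'],s['qpos'])
E
```

```text
clock: 4.2
ee_pos: [0.4582, -0.3698, 0.0296]
orientation: [0.842, 0.539, 0.0, 0.013]
contact_force: [-0.6, 0.8, 1.2]
finger_gap: 0.0855
[ 0.45820431 -0.36975828  0.02956307] [8.42045221e-01 5.39257164e-01 3.15699982e-04 1.27065789e-02] [-0.72609164  0.59570947  1.89636208 -0.01076049  0.62491848 -0.28585888]
```

```bash
cat >> h.py <<'E'
def go(p,xh):
    "slide (cm, tool axes) and turn (deg, tool axes) to TCP p with tool down, tool x heading xh deg"
    s=readout.get_state(); Rm=R.from_quat(s['orientation']); a=np.radians(xh/2)
    T=R.from_quat([np.cos(a),np.sin(a),0,0])
    print('t',round(s['clock'],2),'pos',np.round(s['ee_pos'],4),'slide',np.round(Rm.inv().apply(np.array(p)-s['ee_pos'])*100,2),'dr',np.round(np.degrees((Rm.inv()*T).as_rotvec()),2),'F',np.round(s['contact_force'],1),'gap',round(s['finger_gap'],4))
E
python3 -c "
from h import *
go([.4519,-.3669,.019],64.4)"
```

```text
t 4.2 pos [ 0.4582 -0.3698  0.0296] slide [ 0.01 -0.71  1.04] dr [1.25 0.75 0.87] F [-0.6  0.8  1.2] gap 0.0855
```

```bash
python3 -m pendant '{"slide":[[0,-0.5,0],[0,-0.3,0.4],[0,0,0.4],[0,0,0.2],[0,0,0],[0,0,0],[0,0,0],[0,0,0]],"dr":[[1.0,0.7,0.9],[0.3,0.1,0],[0,0,0],[0,0,0],[0,0,0],[0,0,0],[0,0,0],[0,0,0]],"grip":[0,0,0,0,0,0,0,0]}' 40
python3 -c "
from h import *
go([.4519,-.3669,.019],64.4)"
```

```text
clock: 4.87
ee_pos: [0.4544, -0.3689, 0.0261]
orientation: [0.845, 0.534, 0.002, 0.005]
contact_force: [1.0, -0.2, -0.1]
finger_gap: 0.0857
t 4.87 pos [ 0.4544 -0.3689  0.0261] slide [ 0.08 -0.32  0.71] dr [0.55 0.14 0.17] F [ 1.  -0.2 -0.1] gap 0.0857
```

```bash
python3 -m pendant '{"slide":[[0.1,-0.3,0.7],[0,-0.2,0.4],[0,0,0],[0,0,0],[0,0,0],[0,0,0],[0,0,0],[0,0,0]],"dr":[[0.6,0.1,0.2],[0.3,0,0],[0,0,0],[0,0,0],[0,0,0],[0,0,0],[0,0,0],[0,0,0]],"grip":[0,0,0,0.5,1,1,1,1]}' 60
python3 -c "
from h import *
go([.4519,-.3669,.019],64.4)"
```

```text
clock: 5.53
ee_pos: [0.4497, -0.3653, 0.0133]
orientation: [0.846, 0.533, -0.002, -0.004]
contact_force: [0.4, -1.5, 0.4]
finger_gap: 0.0255
t 5.53 pos [ 0.4497 -0.3653  0.0133] slide [-0.05  0.27 -0.57] dr [-0.5   0.02 -0.03] F [ 0.4 -1.5  0.4] gap 0.0255
```

```bash
python3 -m pendant '{"slide":[[0,0,0],[0,0,-2],[0,0,-3.5],[0,0,-3.5],[0,0,-3.5],[0,0,-3.5],[0,0,-2],[0,0,0]],"dr":[[0,0,0],[0,0,0],[0,0,-4.2],[0,0,-4.2],[0,0,-4.2],[0,0,-4.2],[0,0,-4.2],[0,0,0]],"grip":[1,1,1,1,1,1,1,1]}' 60
python3 -c "
from h import *
go([.578,.0724,.20],85.35)"
```

```text
clock: 6.2
ee_pos: [0.4496, -0.3646, 0.2001]
orientation: [0.729, 0.684, -0.002, -0.006]
contact_force: [1.6, -0.7, -0.4]
finger_gap: 0.0213
t 6.2 pos [ 0.4496 -0.3646  0.2001] slide [44.42 10.03  0.15] dr [-0.69 -0.34  1.  ] F [ 1.6 -0.7 -0.4] gap 0.0213
```

```bash
python3 -m pendant '{"slide":[[4.0,0.9,0],[4.0,0.9,0],[4.0,0.9,0],[4.0,0.9,0],[4.0,0.9,0],[4.0,0.9,0],[4.0,0.9,0],[4.0,0.9,0]],"dr":[[-0.5,-0.3,1.0],[0,0,0],[0,0,0],[0,0,0],[0,0,0],[0,0,0],[0,0,0],[0,0,0]],"grip":[1,1,1,1,1,1,1,1]}' 60
python3 -m pendant '{"slide":[[4.0,0.9,0],[4.0,0.9,0],[2.0,0.5,0],[0,0,0],[0,0,0],[0,0,0],[0,0,0],[0,0,0]],"dr":[[0,0,0],[0,0,0],[0,0,0],[0,0,0],[0,0,0],[0,0,0],[0,0,0],[0,0,0]],"grip":[1,1,1,1,1,1,1,1]}' 60
python3 -c "
from h import *
go([.578,.0724,.075],85.35)
im,d,W=cloud('wrist'); save('w3.png',im)"
```

```text
clock: 6.87
ee_pos: [0.5477, -0.0515, 0.197]
orientation: [0.743, 0.669, -0.002, 0.001]
contact_force: [1.2, -0.2, -0.1]
finger_gap: 0.0216
clock: 7.53
ee_pos: [0.5789, 0.055, 0.1905]
orientation: [0.744, 0.669, -0.004, -0.001]
contact_force: [0.7, -0.2, -1.1]
finger_gap: 0.0212
t 7.53 pos [0.5789 0.055  0.1905] slide [ 1.76 -0.19 11.54] dr [-0.42  0.21 -1.44] F [ 0.7 -0.2 -1.1] gap 0.0212
```

View pics/w3.png

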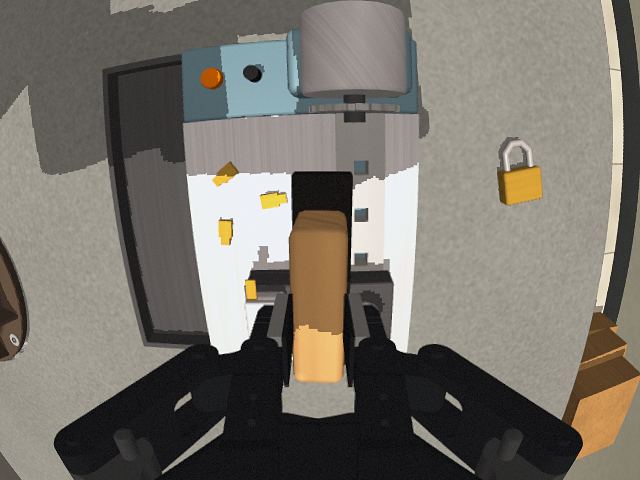

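The scraper is held squarely between the fingers at (320,290), and all three offcuts at (225,173), (273,199) and (225,231) lie on its front side. Aligning, then descending.

```bash
python3 -m pendant '{"slide":[[1.4,-0.4,0],[0.6,-0.1,0],[0,0,2],[0,0,3],[0,0,3],[0,0,1.0],[0,0,0],[0,0,0]],"dr":[[-0.4,0.2,-1.4],[0,0,0],[0,0,0],[0,0,0],[0,0,0],[0,0,0],[0,0,0],[0,0,0]],"grip":[1,1,1,1,1,1,1,1]}' 60
python3 -c "
from h import *
go([.5741,.0728,.0735],85.35)
im,d,W=cloud('wrist')
o=np.array([.5642,.0495]);th=np.radians(-4.65);ex=np.array([np.cos(th),np.sin(th)]);ey=np.array([-ex[1],ex[0]])
h=cv2.cvtColor(im,cv2.COLOR_RGB2HSV)
m=(h[...,2]<70)&(W[...,2]>.06)&(W[...,2]<.12)&(W[...,1]>.11)&(W[...,1]<.16)&(abs(W[...,0]-.58)<.05)
p=W[m];d=p[:,:2]-o;print('foot',m.sum(),np.percentile(d@ex,[2,98]),np.percentile(d@ey,[2,98]),np.median(p[:,2]))
"
```

```text
clock: 8.25
ee_pos: [0.5774, 0.0749, 0.1009]
orientation: [0.737, 0.676, 0.002, 0.002]
contact_force: [0.4, 0.3, -0.4]
finger_gap: 0.0218
t 8.25 pos [0.5774 0.0749 0.1009] slide [-0.24 -0.32  2.74] dr [ 0.33 -0.05 -0.27] F [ 0.4  0.3 -0.4] gap 0.0218
foot 2368 [-0.00142865  0.02687215] [0.06271165 0.080709  ] 0.10214917471310896
```

```bash
python3 -m pendant '{"slide":[[-0.2,-0.4,0],[0,-0.1,1],[0,0,1.0],[0,0,0.4],[0,0,0],[0,0,0],[0,0,0],[0,0,0]],"dr":[[0.3,0,-0.3],[0,0,0],[0,0,0],[0,0,0],[0,0,0],[0,0,0],[0,0,0],[0,0,0]],"grip":[1,1,1,1,1,1,1,1]}' 60
python3 -c "
from h import *
go([.5741,.0728,.0735],85.35)"
```

```text
clock: 8.97
ee_pos: [0.5751, 0.0733, 0.0796]
orientation: [0.735, 0.678, 0.003, 0.002]
contact_force: [1.1, 0.2, -1.4]
finger_gap: 0.0213
t 8.97 pos [0.5751 0.0733 0.0796] slide [-0.06 -0.1   0.6 ] dr [ 0.42 -0.12  0.04] F [ 1.1  0.2 -1.4] gap 0.0213
```

```bash
python3 -m pendant '{"slide":[[0,0,0.5],[0,0,0.3],[0,0,0],[0,0,0],[0,0,0],[0,0,0],[0,0,0],[0,0,0]],"dr":[[0.4,0,0],[0.2,0,0],[0,0,0],[0,0,0],[0,0,0],[0,0,0],[0,0,0],[0,0,0]],"grip":[1,1,1,1,1,1,1,1]}' 60
python3 -c "
from h import *
go([.5741,.0728,.0735],85.35)"
```

```text
clock: 9.63
ee_pos: [0.5764, 0.0735, 0.0736]
orientation: [0.735, 0.678, -0.0, -0.002]
contact_force: [-1.5, -0.7, 4.8]
finger_gap: 0.0215
t 9.63 pos [0.5764 0.0735 0.0736] slide [-0.09 -0.22  0.01] dr [-0.18 -0.15  0.05] F [-1.5 -0.7  4.8] gap 0.0215
```

```bash
python3 -m pendant '{"slide":[[0,-0.5,0],[0,-0.8,0],[0,-0.8,0],[0,-0.8,0],[0,-0.8,0],[0,-0.8,0],[0,-0.8,0],[0,-0.8,0]],"dr":[[0,0,0],[0,0,0],[0,0,0],[0,0,0],[0,0,0],[0,0,0],[0,0,0],[0,0,0]],"grip":[1,1,1,1,1,1,1,1]}' 60
python3 -c "
from h import *
go([.4546,.0826,.0735],85.35)"
```

```text
clock: 10.3
ee_pos: [0.5127, 0.0788, 0.0738]
orientation: [0.735, 0.678, 0.002, -0.0]
contact_force: [1.1, 0.5, 0.3]
finger_gap: 0.0212
t 10.3 pos [0.5127 0.0788 0.0738] slide [-0.09 -5.82  0.02] dr [ 0.09 -0.18  0.04] F [1.1 0.5 0.3] gap 0.0212
```

```bash
python3 -m pendant '{"slide":[[0,-0.7,0],[0,-0.7,0],[0,-0.7,0],[0,-0.7,0],[0,-0.7,0],[0,-0.7,0],[0,-0.7,0],[0,-0.7,0]],"dr":[[0,0,0],[0,0,0],[0,0,0],[0,0,0],[0,0,0],[0,0,0],[0,0,0],[0,0,0]],"grip":[1,1,1,1,1,1,1,1]}' 60
python3 -c "
from h import *
go([.4546,.0826,.0735],85.35)
im,d,W=cloud('wrist'); save('w4.png',im)"
```

```text
clock: 10.97
ee_pos: [0.4484, 0.0837, 0.0733]
orientation: [0.735, 0.678, 0.0, -0.002]
contact_force: [0.1, 0.3, -1.2]
finger_gap: 0.0213
t 10.97 pos [0.4484 0.0837 0.0733] slide [-0.06  0.63 -0.02] dr [-0.1  -0.15  0.05] F [ 0.1  0.3 -1.2] gap 0.0213
```

View pics/w4.png

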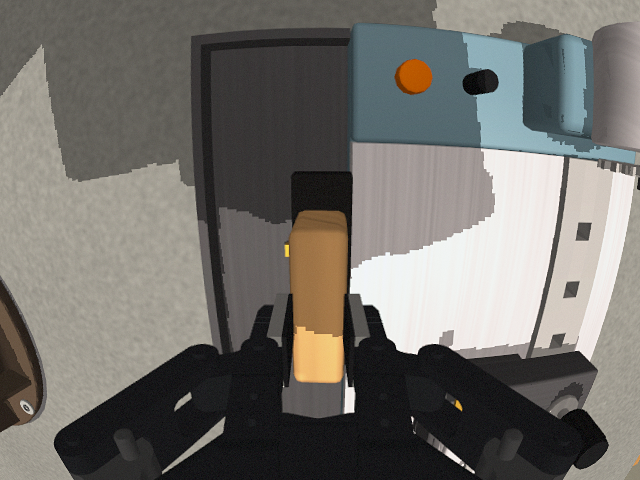

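```bash
python3 -m pendant '{"slide":[[0,0.3,-2],[0,0.3,-3.5],[0,0,-3.5],[-4,0.3,-3],[-4,0.3,0],[-4,0.3,0],[-4,0.3,0],[-4,0.3,0]],"dr":[[0,0,0],[0,0,0],[0,0,0],[0,0,0],[0,0,0],[0,0,0],[0,0,0],[0,0,0]],"grip":[1,1,1,1,1,1,1,1]}' 60
python3 -m pendant '{"slide":[[-4,0.3,0],[-4,0.3,0],[-4,0.3,0],[-4,0.3,0],[0,0,0],[0,0,0],[0,0,0],[0,0,0]],"dr":[[0,0,0],[0,0,0],[0,0,0],[0,0,0],[0,0,0],[0,0,0],[0,0,0],[0,0,0]],"grip":[1,1,1,1,1,1,1,1]}' 60
python3 -c "
from h import *
go([.46,-.28,.0135],85.35)
im,d,W=cloud('top'); save('t2.png',cv2.resize(im[220:360,190:450],None,fx=3,fy=3))
im,d,W=cloud('scene'); save('s2.png',im)
"
```

```text
clock: 11.68
ee_pos: [0.4504, -0.1113, 0.1935]
orientation: [0.731, 0.683, -0.001, -0.002]
contact_force: [1.3, -1.3, -1.4]
finger_gap: 0.0214
clock: 12.35
ee_pos: [0.4482, -0.2865, 0.1932]
orientation: [0.733, 0.68, -0.001, -0.0]
contact_force: [-0.3, 0.8, -1.4]
finger_gap: 0.0212
t 12.35 pos [ 0.4482 -0.2865  0.1932] slide [ 0.76  1.16 17.96] dr [-0.11  0.07  0.3 ] F [-0.3  0.8 -1.4] gap 0.0212
```

View pics/t2.png

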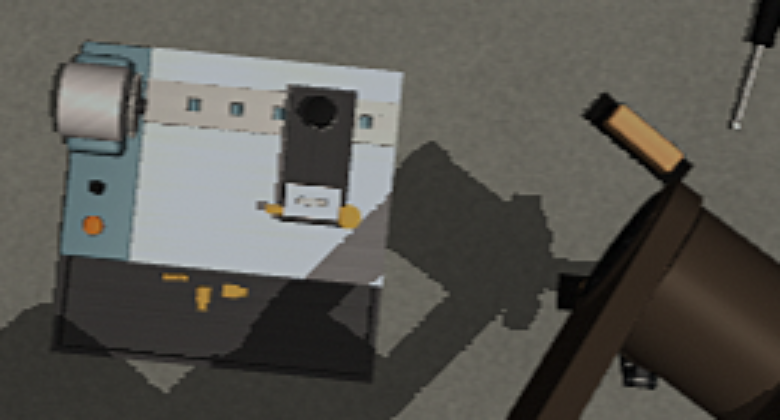

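The bed is clear and three brass pieces lie in the tray at crop (175,276), (203,298) and (234,291). I'll check their heights while setting the scraper down.

```bash
python3 -m pendant '{"slide":[[0.5,0,3],[0,0,3.5],[0,0,3.5],[0,0,3.5],[0,0,2],[0,0,1],[0,0,0],[0,0,0]],"dr":[[0,0,0],[0,0,0],[0,0,0],[0,0,0],[0,0,0],[0,0,0],[0,0,0],[0,0,0]],"grip":[1,1,1,1,1,1,1,1]}' 60
python3 -c "
from h import *
go([.45,-.28,.0135],85.35)
im,d,W=cloud('top')
h=cv2.cvtColor(im,cv2.COLOR_RGB2HSV);y=(h[...,0]>12)&(h[...,0]<32)&(h[...,1]>110)&(h[...,2]>60)
y[:,:230]=0;y[:,330:]=0;y[:270]=0
k,l,s,c=cv2.connectedComponentsWithStats(y.astype(np.uint8))
o=np.array([.5642,.0495]);th=np.radians(-4.65);ex=np.array([np.cos(th),np.sin(th)]);ey=np.array([-ex[1],ex[0]])
for i in range(1,k):
    if s[i,4]>6: p=np.median(W[l==i],0);print(c[i],s[i,4],p.round(4),((p[:2]-o)@ex).round(4),((p[:2]-o)@ey).round(4), W[l==i][:,2].round(3))
"
```

```text
clock: 13.12
ee_pos: [0.4533, -0.2744, 0.0254]
orientation: [0.729, 0.685, -0.0, 0.003]
contact_force: [0.3, 0.8, -1.0]
finger_gap: 0.0215
t 13.12 pos [ 0.4533 -0.2744  0.0254] slide [-0.58 -0.3   1.19] dr [0.26 0.25 1.05] F [ 0.3  0.8 -1. ] gap 0.0215
[281.17647059 289.23529412] 17 [0.5218 0.0177 0.1088] -0.0397 -0.0352 [0.109 0.098 0.104 0.112 0.098 0.112 0.116 0.106 0.11  0.109 0.109 0.106
 0.107 0.115 0.118 0.09  0.111]
[305.71428571 291.83673469] 49 [ 0.5152 -0.0498  0.1085] -0.0407 -0.1029 [0.113 0.105 0.11  0.104 0.106 0.107 0.109 0.11  0.102 0.107 0.11  0.118
 0.107 0.105 0.108 0.11  0.106 0.104 0.109 0.116 0.108 0.106 0.106 0.105
 0.115 0.102 0.108 0.109 0.114 0.104 0.107 0.104 0.109 0.109 0.109 0.109
 0.114 0.109 0.111 0.108 0.115 0.111 0.106 0.111 0.108 0.115 0.111 0.112
 0.059]
[247.7 311.9] 10 [0.4573 0.1137 0.0333] -0.1118 0.0554 [0.034 0.03  0.039 0.04  0.028 0.041 0.037 0.032 0.032 0.027]
[267.3 316.6] 30 [0.4443 0.0586 0.029 ] -0.1202 -0.0007 [0.032 0.034 0.037 0.034 0.022 0.016 0.022 0.03  0.028 0.032 0.027 0.034
 0.034 0.028 0.028 0.027 0.025 0.029 0.029 0.025 0.035 0.028 0.032 0.037
 0.029 0.039 0.023 0.033 0.024 0.025]
[257.2962963  318.81481481] 27 [nan nan nan] nan nan [0.023 0.034 0.027 0.025 0.034 0.036 0.023 0.028 0.035 0.039 0.03  0.023
 0.027 0.026 0.03  0.029 0.022 0.034 0.026 0.022 0.02    nan 0.03  0.027
 0.025 0.031 0.021]
```

All three offcuts are at tray height (about 0.03 m). Lowering the last centimetre.

```bash
python3 -m pendant '{"slide":[[0,0,0.5],[0,0,0.4],[0,0,0.2],[0,0,0],[0,0,0],[0,0,0],[0,0,0],[0,0,0]],"dr":[[0.3,0.2,0],[0.2,0,0],[0,0,0],[0,0,0],[0,0,0],[0,0,0],[0,0,0],[0,0,0]],"grip":[1,1,1,1,1,1,1,1]}' 60
python3 -c "
from h import *
go([.45,-.28,.0135],85.35)"
```

```text
clock: 13.83
ee_pos: [0.4567, -0.2758, 0.0183]
orientation: [0.729, 0.685, -0.001, 0.002]
contact_force: [0.4, 0.3, -1.1]
finger_gap: 0.0212
t 13.83 pos [ 0.4567 -0.2758  0.0183] slide [-0.46 -0.64  0.48] dr [0.11 0.27 1.11] F [ 0.4  0.3 -1.1] gap 0.0212
```

```bash
python3 -m pendant '{"slide":[[0,0,0.4],[0,0,0.3],[0,0,0],[0,0,0],[0,0,0],[0,0,0],[0,0,0],[0,0,0]],"dr":[[0,0,0],[0,0,0],[0,0,0],[0,0,0],[0,0,0],[0,0,0],[0,0,0],[0,0,0]],"grip":[1,1,1,1,1,1,1,1]}' 60
python3 -c "
from h import *
go([.45,-.28,.0135],85.35)"
```

```text
clock: 14.5
ee_pos: [0.4597, -0.2773, 0.0126]
orientation: [0.729, 0.685, -0.0, 0.005]
contact_force: [0.2, -0.9, 4.0]
finger_gap: 0.0213
t 14.5 pos [ 0.4597 -0.2773  0.0126] slide [-0.33 -0.95 -0.1 ] dr [0.45 0.42 1.08] F [ 0.2 -0.9  4. ] gap 0.0213
```

```bash
python3 -m pendant '{"slide":[[0,0,0],[0,0,0],[0,0,0],[0,0,0],[0,0,-1.5],[0,0,-3.5],[0,0,-4],[0,0,-4]],"dr":[[0,0,0],[0,0,0],[0,0,0],[0,0,0],[0,0,0],[0,0,0],[0,0,0],[0,0,0]],"grip":[0,0,0,0,0,0,0,0]}' 60
python3 -m pendant '{"slide":[[0,0,-4],[0,0,-2],[0,0,0],[0,0,0],[0,0,0],[0,0,0],[0,0,0],[0,0,0]],"dr":[[0,0,0],[0,0,0],[0,0,0],[0,0,0],[0,0,0],[0,0,0],[0,0,0],[0,0,0]],"grip":[0,0,0,0,0,0,0,0]}' 60
python3 -c "
from h import *
go([.6083,-.0244,.2],85.35)
im,d,W=cloud('wrist')
h=cv2.cvtColor(im,cv2.COLOR_RGB2HSV)
m=(h[...,0]>5)&(h[...,0]<28)&(h[...,1]>90)&(abs(W[...,2]-.054)<.006)&(np.hypot(W[...,0]-.46,W[...,1]+.277)<.07)
p=W[m]; print(cv2.minAreaRect((p[:,:2]*1000).astype(np.float32)),m.sum(),p.mean(0))
"
```

```text
clock: 15.17
ee_pos: [0.453, -0.2728, 0.1378]
orientation: [0.729, 0.685, -0.002, -0.003]
contact_force: [0.7, -1.2, 0.7]
finger_gap: 0.0852
clock: 15.83
ee_pos: [0.4543, -0.2736, 0.2059]
orientation: [0.729, 0.685, -0.001, -0.0]
contact_force: [-0.2, -0.9, 0.7]
finger_gap: 0.0855
t 15.83 pos [ 0.4543 -0.2736  0.2059] slide [25.84 13.81  0.51] dr [-0.11  0.12  1.06] F [-0.2 -0.9  0.7] gap 0.0855
((459.494873046875, -276.9718322753906), (75.44632720947266, 23.8746395111084), 85.3344497680664) 2030 [ 0.45954215 -0.27543619  0.05402662]
```

Scraper stands on the bench at top height 0.054. Now to the knob.

```bash
python3 -m pendant '{"slide":[[3.5,1.85,0],[3.5,1.85,0],[3.5,1.85,0],[3.5,1.85,0],[3.5,1.85,0],[3.5,1.85,0],[3.5,1.85,0],[1.3,0.8,0]],"dr":[[0,0,1.0],[0,0,0],[0,0,0],[0,0,0],[0,0,0],[0,0,0],[0,0,0],[0,0,0]],"grip":[0,0,0,0,0,0,0,0]}' 60
python3 -m pendant '{"slide":[[0,0,0],[0,0,0],[0,0,0],[0,0,0],[0,0,0],[0,0,0],[0,0,0],[0,0,0]],"dr":[[0,0,0],[0,0,0],[0,0,0],[0,0,0],[0,0,0],[0,0,0],[0,0,0],[0,0,0]],"grip":[0,0,0,0,0,0,0,0]}' 60
python3 -c "
from h import *
go([.6083,-.0244,.113],85.35)
im,d,W=cloud('wrist'); save('w5.png',im)
m=(abs(W[...,2]-.143)<.004)&(np.hypot(W[...,0]-.608,W[...,1]+.024)<.03)
p=W[m]; print(m.sum(),cv2.minEnclosingCircle((p[:,:2]*1000).astype(np.float32)),p.mean(0))
"
```

```text
clock: 16.55
ee_pos: [0.6141, -0.0204, 0.1982]
orientation: [0.739, 0.674, -0.004, -0.004]
contact_force: [-0.6, 0.2, -0.4]
finger_gap: 0.0852
clock: 17.22
ee_pos: [0.6119, -0.0222, 0.1953]
orientation: [0.739, 0.674, -0.006, -0.006]
contact_force: [0.1, -0.2, 0.2]
finger_gap: 0.0854
t 17.22 pos [ 0.6119 -0.0222  0.1953] slide [-0.24 -0.2   8.24] dr [-0.95  0.09 -0.57] F [ 0.1 -0.2  0.2] gap 0.0854
1157 ((607.7454223632812, -24.770126342773438), 13.46771240234375) [ 0.60793442 -0.02404644  0.14320787]
```

View pics/w5.png

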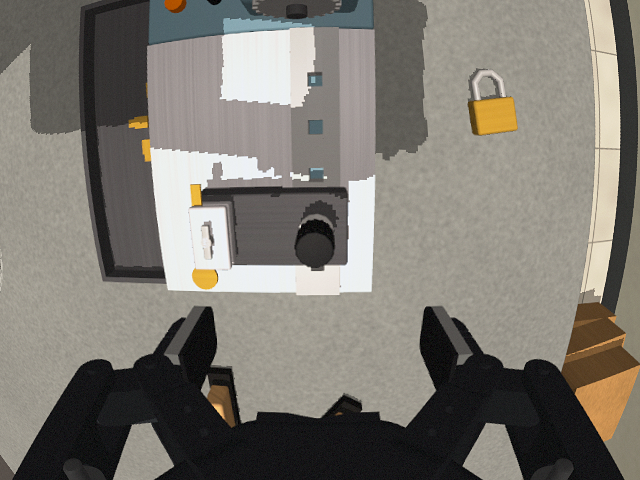

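The bed is clear, the offcuts show in the tray at (138,122) and (147,150), and the knob is at (315,245), between the fingers' planes. Descending on it.

```bash
python3 -m pendant '{"slide":[[-0.2,-0.3,0],[-0.1,-0.2,2],[0,0,2.5],[0,0,2],[0,0,0.5],[0,0,0],[0,0,0],[0,0,0]],"dr":[[-0.9,0,-0.6],[0,0,0],[0,0,0],[0,0,0],[0,0,0],[0,0,0],[0,0,0],[0,0,0]],"grip":[0,0,0,0,0,0,0,0]}' 60
python3 -c "
from h import *
go([.6079,-.0246,.113],85.35)"
```

```text
clock: 17.93
ee_pos: [0.6067, -0.0265, 0.1267]
orientation: [0.734, 0.679, 0.002, 0.004]
contact_force: [0.5, -0.5, -0.5]
finger_gap: 0.0855
t 17.93 pos [ 0.6067 -0.0265  0.1267] slide [0.2  0.09 1.37] dr [0.51 0.11 0.2 ] F [ 0.5 -0.5 -0.5] gap 0.0855
```

```bash
python3 -m pendant '{"slide":[[0.2,0.1,0.7],[0.1,0,0.5],[0,0,0],[0,0,0],[0,0,0],[0,0,0],[0,0,0],[0,0,0]],"dr":[[0.5,0.1,0.2],[0.2,0,0],[0,0,0],[0,0,0],[0,0,0],[0,0,0],[0,0,0],[0,0,0]],"grip":[0,0,0,0,0,0,0,0]}' 60
python3 -c "
from h import *
go([.6079,-.0246,.113],85.35)"
```

```text
clock: 18.6
ee_pos: [0.6107, -0.0233, 0.1171]
orientation: [0.735, 0.678, 0.0, 0.0]
contact_force: [-0.5, -0.5, 0.4]
finger_gap: 0.0851
t 18.6 pos [ 0.6107 -0.0233  0.1171] slide [-0.15 -0.27  0.41] dr [0.05 0.   0.01] F [-0.5 -0.5  0.4] gap 0.0851
```

```bash
python3 -m pendant '{"slide":[[-0.1,-0.3,0.4],[0,-0.1,0.1],[0,0,0],[0,0,0],[0,0,0],[0,0,0],[0,0,0],[0,0,0]],"dr":[[0,0,0],[0,0,0],[0,0,0],[0,0,0],[0,0,0],[0,0,0],[0,0,0],[0,0,0]],"grip":[0,0,0,0.3,0.5,0.6,0.8,1]}' 60
python3 -m pendant '{"slide":[[0,0,0],[0,0,0],[0,0,0],[0,0,0],[0,0,0],[0,0,0],[0,0,0],[0,0,0]],"dr":[[0,0,0],[0,0,0],[0,0,0],[0,0,0],[0,0,0],[0,0,0],[0,0,0],[0,0,0]],"grip":[1,1,1,1,1,1,1,1]}' 60
python3 -c "
from h import *
go([.6079,-.0246,.113],85.35)"
```

```text
clock: 19.27
ee_pos: [0.606, -0.0242, 0.1117]
orientation: [0.735, 0.678, 0.0, 0.0]
contact_force: [-0.7, 0.3, 1.0]
finger_gap: 0.0256
clock: 19.93
ee_pos: [0.6062, -0.0241, 0.1118]
orientation: [0.735, 0.678, 0.0, 0.0]
contact_force: [0.5, 0.4, 0.6]
finger_gap: 0.0002
t 19.93 pos [ 0.6062 -0.0241  0.1118] slide [-0.03  0.17 -0.12] dr [0.07 0.   0.01] F [0.5 0.4 0.6] gap 0.0002
```

```bash
python3 -c "
from h import *
im,d,W=cloud('wrist'); im2,_,_=cloud('scene')
save('w6.png',np.vstack([im[150:480],cv2.resize(im2[190:340,270:470],(640,480))[:270]]))"
```

```text
(no output)
```

View pics/w6.png

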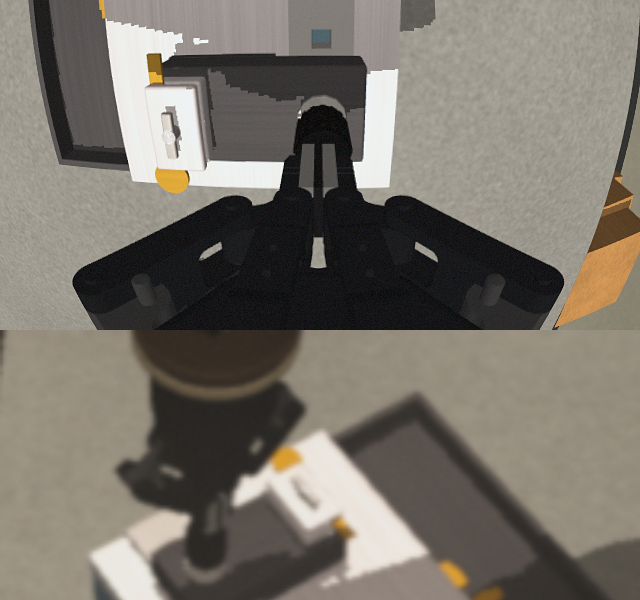

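```bash
python3 -c "
from h import *
s=readout.get_state();Rm=R.from_quat(s['orientation']).as_matrix()
im,d,W=cloud('wrist')
for u in (306,322,338):
  for v in range(245,345,6): print(u,v,W[v,u].round(4),'tool mm',((W[v,u]-s['ee_pos'])@Rm*1000).round(1),im[v,u])
print(s['contact_force'])
"
```

```text
306 245 [ 0.6003 -0.0114  0.0955] tool mm [12.3 -6.9 16.3] [56 52 54]
306 251 [ 0.6002 -0.0137  0.099 ] tool mm [10.  -6.9 12.8] [101  96  94]
306 257 [ 0.5999 -0.017   0.0996] tool mm [ 6.6 -6.9 12.2] [127 123 118]
306 263 [ 0.6005 -0.0151  0.1137] tool mm [ 8.6 -6.4 -1.9] [14 15 13]
306 269 [ 0.6008 -0.0145  0.1234] tool mm [  9.2  -6.1 -11.6] [16 14 14]
306 275 [ 0.601  -0.0147  0.1305] tool mm [  9.   -5.9 -18.7] [17 15 11]
306 281 [ 0.6013 -0.0139  0.1394] tool mm [  9.8  -5.7 -27.6] [12 19 15]
306 287 [ 0.6012 -0.0154  0.1425] tool mm [  8.3  -5.6 -30.7] [14 16 16]
306 293 [ 0.6011 -0.0177  0.1438] tool mm [  6.   -5.6 -32. ] [35 33 30]
306 299 [ 0.6019 -0.0135  0.1581] tool mm [ 10.2  -5.1 -46.3] [83 80 77]
306 305 [ 0.602  -0.0138  0.1629] tool mm [ 10.   -5.  -51.1] [83 82 81]
306 311 [ 0.6021 -0.0139  0.1676] tool mm [  9.9  -4.9 -55.8] [85 83 80]
306 317 [ 0.6022 -0.0136  0.1727] tool mm [ 10.2  -4.7 -60.9] [89 86 83]
306 323 [ 0.6023 -0.0138  0.1767] tool mm [ 10.   -4.6 -64.9] [83 80 79]
306 329 [ 0.6026 -0.013   0.1823] tool mm [ 10.8  -4.4 -70.5] [81 85 77]
306 335 [ 0
[... 1939 characters left out ...]
2 21]
338 293 [ 0.6151 -0.0188  0.1439] tool mm [  6.    8.5 -32. ] [15 18 20]
338 299 [ 0.6149 -0.0217  0.1442] tool mm [  3.2   8.5 -32.3] [25 22 23]
338 305 [ 0.6145 -0.019   0.1549] tool mm [  5.8   7.9 -43.1] [20 14 20]
338 311 [ 0.6142 -0.0187  0.1606] tool mm [  6.    7.6 -48.8] [21 25 23]
338 317 [ 0.614  -0.0185  0.1659] tool mm [  6.3   7.4 -54.1] [26 32 34]
338 323 [ 0.6138 -0.019   0.1695] tool mm [  5.7   7.2 -57.7] [28 29 34]
338 329 [ 0.6136 -0.0188  0.1743] tool mm [  5.9   7.  -62.5] [20 21 20]
338 335 [ 0.6133 -0.0181  0.1795] tool mm [  6.6   6.7 -67.7] [48 46 44]
338 341 [ 0.613  -0.012   0.1926] tool mm [ 12.6   5.9 -80.8] [24 19 23]
[-0.1664111  -0.11039957 -0.19132418]
```

The knob is still centred between the fingers, but the gap reads 0 while depth shows the upper finger parts nearly touching above the knob. The linkage seems to have collapsed under 60 N. I'll reopen and regrip more gently, with the closure limited.

```bash
python3 -m pendant '{"slide":[[0,0,0],[0,0,0],[0,0,0],[0,0.15,0],[0,0,0],[0,0,0],[0,0,0],[0,0,0]],"dr":[[0,0,0],[0,0,0],[0,0,0],[0,0,0],[0,0,0],[0,0,0],[0,0,0],[0,0,0]],"grip":[0.3,0.3,0.3,0.3,0.5,0.6,0.7,0.75]}' 30
python3 -m pendant '{"slide":[[0,0,0],[0,0,0],[0,0,0],[0,0,0],[0,0,0],[0,0,0],[0,0,0],[0,0,0]],"dr":[[0,0,0],[0,0,0],[0,0,0],[0,0,0],[0,0,0],[0,0,0],[0,0,0],[0,0,0]],"grip":[0.75,0.75,0.75,0.75,0.75,0.75,0.75,0.75]}' 30
python3 -c "
from h import *
go([.6079,-.0246,.113],85.35)
im,d,W=cloud('wrist'); im2,_,_=cloud('scene')
save('w7.png',np.hstack([im[200:440,200:440],cv2.resize(im2[220:290,300:400],(343,240))]))"
```

```text
clock: 20.75
ee_pos: [0.6079, -0.0243, 0.1118]
orientation: [0.735, 0.678, 0.0, 0.001]
contact_force: [-0.7, -0.3, -0.8]
finger_gap: 0.0213
clock: 21.42
ee_pos: [0.6078, -0.0243, 0.1118]
orientation: [0.735, 0.678, 0.0, 0.0]
contact_force: [-0.2, -0.1, 0.1]
finger_gap: 0.0214
t 21.42 pos [ 0.6078 -0.0243  0.1118] slide [-0.03  0.01 -0.12] dr [0.07 0.   0.01] F [-0.2 -0.1  0.1] gap 0.0214
```

View pics/w7.png

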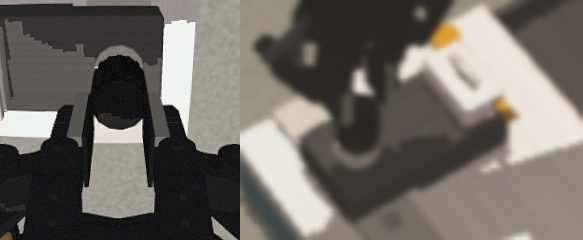

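```bash
python3 -m pendant '{"slide":[[0,0,0],[0,0,0.3],[0,0,0.1],[0,0,0],[0,0,0],[0,0,0],[0,0,0],[0,0,0]],"dr":[[0,0,0],[0,0,0],[0,0,0],[0,0,0],[0,0,0],[0,0,0],[0,0,0],[0,0,0]],"grip":[0.5,0.5,0.5,0.5,0.5,0.6,0.7,0.85]}' 30
python3 -m pendant '{"slide":[[0,0,0],[0,0,0],[0,0,0],[0,0,0],[0,0,0],[0,0,0],[0,0,0],[0,0,0]],"dr":[[0,0,0],[0,0,0],[0,0,0],[0,0,0],[0,0,0],[0,0,0],[0,0,0],[0,0,0]],"grip":[0.85,0.85,0.85,0.85,0.85,0.85,0.85,0.85]}' 30
python3 -c "
from h import *
go([.6079,-.0246,.108],85.35)"
```

```text
clock: 22.18
ee_pos: [0.6077, -0.0243, 0.1071]
orientation: [0.735, 0.678, 0.0, 0.0]
contact_force: [-0.4, -0.1, -0.2]
finger_gap: 0.0144
clock: 22.85
ee_pos: [0.6079, -0.0243, 0.1074]
orientation: [0.735, 0.678, 0.0, 0.001]
contact_force: [-0.4, 0.3, 0.6]
finger_gap: 0.0128
t 22.85 pos [ 0.6079 -0.0243  0.1074] slide [-0.03  0.   -0.06] dr [0.08 0.   0.01] F [-0.4  0.3  0.6] gap 0.0128
```

```bash
python3 -c "
from h import *
s=readout.get_state();Rm=R.from_quat(s['orientation']).as_matrix()
im,d,W=cloud('wrist')
T=(W-s['ee_pos'])@Rm*1000
for z0 in range(-110,16,6):
  m=(T[...,2]>=z0)&(T[...,2]<z0+6)&(abs(T[...,1])<60)&(T[...,0]>-15)&(T[...,0]<22)
  hh=np.histogram(T[m][:,1],bins=np.arange(-40,41,4))[0]
  print(z0,hh)
m=(T[...,2]>-34)&(T[...,2]<-29)&(abs(T[...,1])<20)&(abs(T[...,0])<20);print('knob top',W[m][:,2].mean(),T[m].mean(0),T[m].max(0),T[m].min(0))
"
```

```text
-110 [961  35   0   0  10 241 249 282   8   0   1 100 236 247 195   0   0   0
 115 941]
-104 [356 541   8   0   8  51  66 123   0   0   0  75  63  64  47   0   0  84
 574 312]
-98 [310 570 880 151  12 117 100 119   0   0   0  34 110 101 109   6 259 920
 518 299]
-92 [221 171 225 360  79 158 152 192   0   0   0  36 173 148 144  85 393 200
 156 200]
-86 [ 29  42  62 130  81 138 183 267   0   0   0  90 213 188 130  92 116  66
  45  18]
-80 [  0   0   1  21  24  51  53 193 120   0   0 236  98  38  41  30  15   0
   0   0]
-74 [  0   0   0   0   4   9  37 148 129   0   0 178 122  18  11   0   0   0
   0   0]
-68 [  0   0   0   0   7  97  73  96  72   0   0  94 100  72  92   0   0   0
   0   0]
-62 [ 0  0  0  0  6 89 73 83 67  0  0 95 77 77 69  0  0  0  0  0]
-56 [ 0  0  0  0  6 69 60 65 44  0  0 53 74 56 69  0  0  0  0  0]
-50 [ 0  0  0  0  1 66 56 70 64  0  0 91 69 55 52  0  0  0  0  0]
-44 [ 0  0  0  0  0  7 14 40 22  0  1 31 35 13  9  0  0  0  0  0]
-38 [  0   0   0   0   0   0   0  22 349 472 494 287  12   0   0   0   0   0
   0   0]
-32 [ 0  0  0  0  0  0  6 49 55 54 52 55 51  5  0  0  0  0  0  0]
-26 [ 0  0  0  0  0  0  9 38 41 46 49 47 41 12  0  0  0  0  0  0]
-20 [ 0  0  0  0  0  0  9 38 35 36 41 34 39  8  0  0  0  0  0  0]
-14 [ 0  0  0  0  0  0 12 28 37 35 38 33 28  6  0  0  0  0  0  0]
-8 [ 0  0  0  0  0  0  4 16 20 22 18 24 17  7  0  0  0  0  0  0]
-2 [0 0 0 0 0 0 0 0 0 0 0 0 0 0 0 0 0 0 0 0]
4 [ 0  0  2  1  1  0 27 67 78 72 83 65 66 24  0  0  0  0  0  0]
10 [429 435 441 438 444 449 290 179 152 120 127 147 175 298 440 433  74   0
   0   0]
knob top 0.13875378084551285 [ 1.04405133e+01 -1.87396942e-02 -3.13921036e+01] [ 13.45427118  12.21474903 -29.01221214] [  5.16311529 -12.40550043 -33.98058579]
```

Depth in the tool frame shows the fingers ending about 42 mm short of the nominal TCP, just above the knob's top. So they closed over it rather than on it. I'll open and descend in watched steps.

```bash
cat > fz.py <<'E'
from h import *
s=readout.get_state();Rm=R.from_quat(s['orientation']).as_matrix()
im,d,W=cloud('wrist'); T=(W-s['ee_pos'])@Rm*1000
for z0 in range(-80,16,8):
  m=(T[...,2]>=z0)&(T[...,2]<z0+8)&(T[...,0]>-15)&(T[...,0]<22)
  print(z0,np.histogram(T[m][:,1],bins=np.arange(-60,61,6))[0])
print(s['ee_pos'],s['contact_force'],s['finger_gap'],get_calibration('wrist')['tvec'])
c=get_calibration('wrist');C=-R.from_rotvec(c['rvec']).inv().apply(c['tvec']); print('cam in tool mm',(C-s['ee_pos'])@Rm*1000, 'axis',R.from_rotvec(c['rvec']).inv().apply([0,0,1])@Rm)
E
python3 -m pendant '{"slide":[[0,0,0],[0,0,0],[0,0,0],[0,0,0],[0,0,0.3],[0,0,0],[0,0,0],[0,0,0]],"dr":[[0,0,0],[0,0,0],[0,0,0],[0,0,0],[0,0,0],[0,0,0],[0,0,0],[0,0,0]],"grip":[0.4,0.4,0.4,0.4,0.4,0.4,0.4,0.4]}' 30
python3 fz.py
```

```text
clock: 23.57
ee_pos: [0.6078, -0.0243, 0.1039]
orientation: [0.735, 0.678, 0.0, 0.0]
contact_force: [0.8, 0.4, -0.4]
finger_gap: 0.0509
-80 [  0   0   0   5  95 612   0   0   0   0   0   0   0   0 629  74   2   0
   0   0]
-72 [  0   0   0 107 123 362   0   0   0   0   0   0   0   0 394 119  87   0
   0   0]
-64 [  0   0   0  91 108 320   0   0   0   0   0   0   0   0 336 105  71   0
   0   0]
-56 [  0   0   0  76  90 274   0   0   0   0   0   0   0   0 285  97  61   0
   0   0]
-48 [  0   0   0   5  37 175   0   0  88 131 145  87   1   0 184  27   5   0
   0   0]
-40 [  0   0   0   0   0   1   0  46 473 651 661 501  56   0   0   0   0   0
   0   0]
-32 [ 0  0  0  0  0  0  0 18 84 93 98 76 25  0  0  0  0  0  0  0]
-24 [ 0  0  0  0  0  0  0 12 76 83 80 78 16  0  0  0  0  0  0  0]
-16 [ 0  0  0  0  0  0  0 10 64 73 76 57 11  0  0  0  0  0  0  0]
-8 [0 0 0 0 0 0 0 0 4 4 5 4 0 0 0 0 0 0 0 0]
0 [164 156 178 176 179 173 157 156 182 157 158 189 142 148   0   0   0   0
   0   0]
8 [478 475 476 490 499 509 528 410 203 152 146 200 408 530  83   0   0   0
   0   0]
[ 0.60778486 -0.02427844  0.10390094] [ 0.83159782  0.43285845 -0.4359742 ] 0.05088549346343089 [-0.60761053  0.01077167  0.30016639]
cam in tool mm [  77.09309577   -0.45447691 -179.68456899] axis [-3.04382054e-01  6.15751302e-04  9.52549834e-01]
```

```bash
python3 -m pendant '{"slide":[[0,0,0.4],[0,0,0.3],[0,0,0],[0,0,0],[0,0,0],[0,0,0],[0,0,0],[0,0,0]],"dr":[[0,0,0],[0,0,0],[0,0,0],[0,0,0],[0,0,0],[0,0,0],[0,0,0],[0,0,0]],"grip":[0.4,0.4,0.4,0.4,0.4,0.4,0.4,0.4]}' 30
python3 fz.py | tail -9
```

```text
clock: 24.28
ee_pos: [0.6078, -0.0243, 0.0961]
orientation: [0.735, 0.678, 0.0, 0.0]
contact_force: [0.3, -0.8, -0.6]
finger_gap: 0.0514
-24 [ 0  0  0  0  0  0  0 12 75 82 79 70 14  0  0  0  0  0  0  0]
-16 [0 0 0 0 0 0 0 0 5 6 5 8 0 0 0 0 0 0 0 0]
-8 [118 126 103 113 110 126 107 118 169 185 177 172 112  93   1   0   0   0
   0   0]
0 [547 567 575 549 589 603 625 495 229 173 181 223 480 638  82   0   0   0
   0   0]
8 [0 0 0 0 0 0 0 0 0 0 0 0 0 0 0 0 0 0 0 0]
[ 0.60781277 -0.02429668  0.09605014] [ 0.3392391  -0.83181425 -0.62543377] 0.05135781033721777 [-0.60754983  0.01313938  0.292757  ]
cam in tool mm [  77.10300085   -0.50035442 -179.64843357] axis [-3.04353412e-01  5.39946980e-04  9.52559032e-01]
```

```bash
python3 -m pendant '{"slide":[[0,0,0.4],[0,0,0.3],[0,0,0],[0,0,0],[0,0,0],[0,0,0],[0,0,0],[0,0,0]],"dr":[[0,0,0],[0,0,0],[0,0,0],[0,0,0],[0,0,0],[0,0,0],[0,0,0],[0,0,0]],"grip":[0.4,0.4,0.4,0.4,0.4,0.4,0.4,0.4]}' 30
python3 fz.py | cut -c1-90
```

```text
clock: 25.0
ee_pos: [0.6078, -0.0243, 0.0883]
orientation: [0.735, 0.678, 0.0, 0.0]
contact_force: [-0.3, -0.0, 1.3]
finger_gap: 0.0513
-80 [  0   0   0   4  97 598   0   0   0   0   0   0   0   0 641  70   2   0
   0   0]
-72 [  0   0   0 106 132 370   0   0   0   0   0   0   0   0 383 115  84   0
   0   0]
-64 [  0   0   0  98 103 308   0   0  36  55  42  24   0   0 344 115  78   0
   0   0]
-56 [  0   0   0  77  85 278   0  52 626 850 920 657  59   0 282  91  51   0
   0   0]
-48 [  0   0   0   4  39 176   0  24 110 117 116 111  31   0 189  29   3   0
   0   0]
-40 [  0   0   0   0   0   0   0  14 103 107 113  94  18   0   1   0   0   0
   0   0]
-32 [  0   0   0   0   0   0   0  14  80  92 100  80  16   0   0   0   0   0
   0   0]
-24 [ 0  0  0  0  0  0  0  0  8 16  9  6  1  0  0  0  0  0  0  0]
-16 [ 68  82  66  60  52  65  76  95 177 170 171 166  96  55   1   0   0   0
   0   0]
-8 [645 646 657 560 638 710 708 567 272 204 202 285 544 721 104   0   0   0
   0   0]
0 [0 0 0 0 0 0 0 0 0 0 0 0 0 0 0 0 0 0 0 0]
8 [0 0 0 0 0 0 0 0 0 0 0 0 0 0 0 0 0 0 0 0]
[ 0.60779088 -0.02429189  0.08826637] [-0.25861402 -0.0358804   1.30799807] 0.051252615772
cam in tool mm [  77.10412091   -0.47600178 -179.64325805] axis [-3.04378019e-01  5.811291
```

```bash
python3 -m pendant '{"slide":[[0,0,0.4],[0,0,0.4],[0,0,0.4],[0,0,0.3],[0,0,0],[0,0,0],[0,0,0],[0,0,0]],"dr":[[0,0,0],[0,0,0],[0,0,0],[0,0,0],[0,0,0],[0,0,0],[0,0,0],[0,0,0]],"grip":[0.4,0.4,0.4,0.4,0.4,0.4,0.4,0.4]}' 30
python3 -c "
from h import *
go([.6079,-.0246,.071],85.35)"
```

```text
clock: 25.72
ee_pos: [0.6076, -0.0243, 0.0712]
orientation: [0.735, 0.678, 0.0, 0.0]
contact_force: [-0.2, 0.5, 0.3]
finger_gap: 0.0512
t 25.72 pos [ 0.6076 -0.0243  0.0712] slide [-0.03  0.04  0.02] dr [0.02 0.   0.01] F [-0.2  0.5  0.3] gap 0.0512
```

```bash
python3 -m pendant '{"slide":[[0,0,0],[0,0,0],[0,0,0],[0,0,0],[0,0,0],[0,0,0],[0,0,0],[0,0,0]],"dr":[[0,0,0],[0,0,0],[0,0,0],[0,0,0],[0,0,0],[0,0,0],[0,0,0],[0,0,0]],"grip":[0.6,0.7,0.8,1,1,1,1,1]}' 60
python3 fz.py | tail -24
```

```text
clock: 26.38
ee_pos: [0.6082, -0.0243, 0.0719]
orientation: [0.735, 0.678, 0.001, 0.001]
contact_force: [1.3, 0.3, 0.3]
finger_gap: 0.0244
-80 [  0   0   0   0  14  39  76 528 148 220 212 173 512  71  26   8   0   0
   0   0]
-72 [  0   0   0   0   0  46  99 302 686 905 959 681 236  87  30   0   0   0
   0   0]
-64 [  0   0   0   0   0  63 131 200 157 157 166 164 184 133  50   0   0   0
   0   0]
-56 [  0   0   0   0   0  53 117 171 124 147 153 134 164 118  40   0   0   0
   0   0]
-48 [  0   0   0   0   0  17  68 121 109 113 115 108 122  61   8   0   0   0
   0   0]
-40 [0 0 0 0 0 0 0 6 6 6 6 6 6 0 0 0 0 0 0 0]
-32 [205 223 239 218 198 176 139 169 262 252 266 271 148 112   0   0   0   0
   0   0]
-24 [613 605 622 650 617 493 430 402 277 213 219 288 400 462  49   0   0   0
   0   0]
-16 [0 0 0 0 0 0 0 0 0 0 0 0 0 0 0 0 0 0 0 0]
-8 [0 0 0 0 0 0 0 0 0 0 0 0 0 0 0 0 0 0 0 0]
0 [0 0 0 0 0 0 0 0 0 0 0 0 0 0 0 0 0 0 0 0]
8 [  0   0   0   0   0   0   0   0   0   0   0   0   0   0  25 651 648 636
 176   0]
[ 0.60819823 -0.02432254  0.07189908] [1.26494266 0.30621255 0.322153  ] 0.024441905051575667 [-0.60799913  0.02063199  0.26931539]
cam in tool mm [  77.09496634   -0.45983104 -179.63464762] axis [-3.04351471e-01  5.62034842e-04  9.52559639e-01]
```

Gripped now: gap 24 mm on the 26 mm knob. Pulling up about 10 mm.

```bash
python3 -m pendant '{"slide":[[0,0,-0.4],[0,0,-0.4],[0,0,-0.3],[0,0,0],[0,0,0],[0,0,0],[0,0,0],[0,0,0]],"dr":[[0,0,0],[0,0,0],[0,0,0],[0,0,0],[0,0,0],[0,0,0],[0,0,0],[0,0,0]],"grip":[1,1,1,1,1,1,1,1]}' 60
python3 fz.py | sed -n '1,6p;24,26p'
```

```text
clock: 27.1
ee_pos: [0.6082, -0.0243, 0.0832]
orientation: [0.735, 0.678, 0.0, 0.001]
contact_force: [2.9, -1.0, -6.4]
finger_gap: 0.0246
-80 [  0   0   0   0  15  45  80 517 126 184 201 126 505  65  30   6   0   0
   0   0]
-72 [  0   0   0   0   0  47  93 308 719 956 948 737 240  86  28   0   0   0
   0   0]
-64 [  0   0   0   0   0  61 135 201 147 158 164 163 179 138  46   0   0   0
   0   0]
```

```bash
python3 -m pendant '{"slide":[[0.5,0,0],[0.8,0,0],[0.8,0,0],[0.8,0,0],[0.7,0,0],[0.3,0,0],[0,0,0],[0,0,0]],"dr":[[0,0,0],[0,0,0],[0,0,0],[0,0,0],[0,0,0],[0,0,0],[0,0,0],[0,0,0]],"grip":[1,1,1,1,1,1,1,1]}' 60
python3 -c "
from h import *
go([.6082+.04*.081,-.0243+.04*.9967,.0832],85.35)"
```

```text
clock: 27.82
ee_pos: [0.6116, 0.0188, 0.0829]
orientation: [0.735, 0.678, 0.0, 0.001]
contact_force: [2.3, -1.4, -6.7]
finger_gap: 0.0245
t 27.82 pos [0.6116 0.0188 0.0829] slide [-0.33  0.01 -0.03] dr [0.07 0.05 0.08] F [ 2.3 -1.4 -6.7] gap 0.0245
```

```bash
python3 -m pendant '{"slide":[[-0.3,0,0],[0,0,0],[0,0,0],[0,0,0],[0,0,0],[0,0,0],[0,0,0],[0,0,0]],"dr":[[0,0,0],[0,0,0],[0,0,0],[0,0,0],[0,0,0],[0,0,0],[0,0,0],[0,0,0]],"grip":[1,1,1,1,1,1,1,1]}' 60
python3 -c "
from h import *
go([.6082+.04*.081,-.0243+.04*.9967,.0832],85.35)"
```

```text
clock: 28.48
ee_pos: [0.6113, 0.0156, 0.0828]
orientation: [0.735, 0.678, 0.001, 0.0]
contact_force: [3.3, 1.1, -6.6]
finger_gap: 0.0244
t 28.48 pos [0.6113 0.0156 0.0828] slide [ 0.    0.02 -0.04] dr [ 0.07 -0.03 -0.01] F [ 3.3  1.1 -6.6] gap 0.0244
```

```bash
python3 -m pendant '{"slide":[[0,0,0.4],[0,0,0.4],[0,0,0.3],[0,0,0.3],[0,0,0],[0,0,0],[0,0,0],[0,0,0]],"dr":[[0,0,0],[0,0,0],[0,0,0],[0,0,0],[0,0,0],[0,0,0],[0,0,0],[0,0,0]],"grip":[1,1,1,1,1,1,1,1]}' 60
python3 -c "
from h import *
go([.6082+.04*.081,-.0243+.04*.9967,.0655],85.35)"
```

```text
clock: 29.15
ee_pos: [0.6113, 0.0156, 0.0684]
orientation: [0.735, 0.678, 0.001, 0.0]
contact_force: [-0.4, 1.0, 1.3]
finger_gap: 0.0245
t 29.15 pos [0.6113 0.0156 0.0684] slide [-0.    0.01  0.29] dr [ 0.09 -0.03  0.  ] F [-0.4  1.   1.3] gap 0.0245
```

```bash
python3 -m pendant '{"slide":[[0,0,0.3],[0,0,0.2],[0,0,0],[0,0,0],[0,0,0],[0,0,0],[0,0,0],[0,0,0]],"dr":[[0,0,0],[0,0,0],[0,0,0],[0,0,0],[0,0,0],[0,0,0],[0,0,0],[0,0,0]],"grip":[1,1,1,1,1,1,1,1]}' 60
python3 -c "
from h import *
go([.6082+.04*.081,-.0243+.04*.9967,.0655],85.35)"
```

```text
clock: 29.82
ee_pos: [0.6114, 0.0156, 0.0664]
orientation: [0.735, 0.678, 0.001, 0.001]
contact_force: [-0.2, 1.4, 3.9]
finger_gap: 0.0249
t 29.82 pos [0.6114 0.0156 0.0664] slide [-0.   -0.    0.09] dr [ 0.19 -0.03  0.  ] F [-0.2  1.4  3.9] gap 0.0249
```

```bash
python3 -m pendant '{"slide":[[0,0,0.2],[0,0,0.3],[0,0,0.3],[0,0,0.3],[0,0,0.3],[0,0,0.3],[0,0,0.3],[0,0,0.3]],"dr":[[0,0,0],[0,0,0],[0,0,0],[0,0,0],[0,0,0],[0,0,0],[0,0,0],[0,0,0]],"grip":[1,1,1,1,1,1,1,1]}' 60
python3 -c "
from h import *
go([.6082+.04*.081,-.0243+.04*.9967,.0655],85.35)"
```

```text
clock: 30.48
ee_pos: [0.6121, 0.0155, 0.0652]
orientation: [0.735, 0.678, 0.004, 0.004]
contact_force: [-18.3, 2.2, 60.7]
finger_gap: 0.0246
t 30.48 pos [0.6121 0.0155 0.0652] slide [-0.   -0.06 -0.03] dr [ 0.64 -0.03  0.04] F [-18.3   2.2  60.7] gap 0.0246
```

Hard stop reached, but 60 N is more than needed. I'll ease off to a moderate press and verify the knob height.

```bash
python3 -m pendant '{"slide":[[0,0,0],[0,0,0],[0,0,0],[0,0,0.05],[0,0,0.07],[0,0,0.07],[0,0,0.07],[0,0,0.07]],"dr":[[0,0,0],[0,0,0],[0,0,0],[0,0,0],[0,0,0],[0,0,0],[0,0,0],[0,0,0]],"grip":[1,1,1,1,1,1,1,1]}' 60
python3 -c "
from h import *
go([.6082+.04*.081,-.0243+.04*.9967,.0655],85.35)
s=readout.get_state();Rm=R.from_quat(s['orientation']).as_matrix()
im,d,W=cloud('wrist'); T=(W-s['ee_pos'])@Rm*1000
m=(abs(T[...,1])<9)&(T[...,0]<12)&(T[...,0]>2)&(T[...,2]<-60)&(T[...,2]>-85)
print('knob top z',np.median(W[m][:,2]),m.sum())
c=(abs(W[...,2]-.095)<.003)&(abs(W[...,0]-.6)<.1)&(abs(W[...,1])<.1);print('carr top z',np.median(W[c][:,2]))
o=np.array([.5642,.0495]);th=np.radians(-4.65);ex=np.array([np.cos(th),np.sin(th)]);ey=np.array([-ex[1],ex[0]])
print('carr my',np.percentile((W[c][:,:2]-o)@ey,[2,98]))
save('w8.png',im); im2,_,_=cloud('top'); save('t3.png',cv2.resize(im2[220:360,190:450],None,fx=3,fy=3))
print(readout.get_state()['contact_force'])"
```

```text
clock: 31.15
ee_pos: [0.612, 0.0156, 0.0656]
orientation: [0.735, 0.678, 0.004, 0.004]
contact_force: [-6.3, 1.0, 23.3]
finger_gap: 0.0244
t 31.15 pos [0.612  0.0156 0.0656] slide [-0.   -0.05  0.01] dr [ 0.71 -0.03  0.04] F [-6.3  1.  23.3] gap 0.0244
knob top z 0.136908622384486 1767
carr top z 0.09537720306610048
carr my [-0.05239011 -0.00095941]
[-6.44493372  1.13199356 24.75410202]
```

View pics/w8.png

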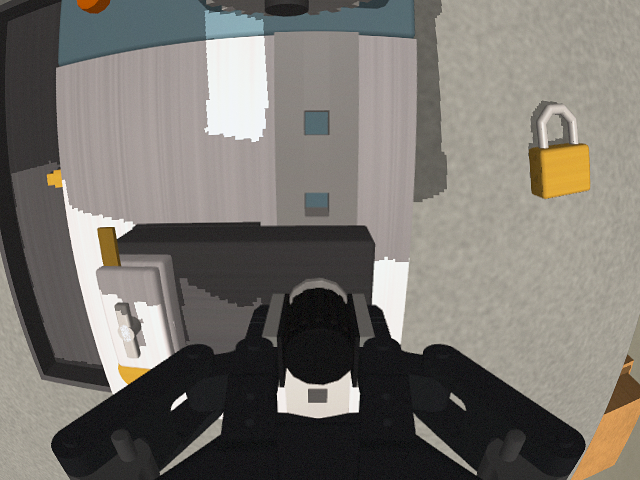

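The knob is held between the pads at (320,330), with the vacated hole visible at (317,395) and the bed clear. Knob top is at 0.137, 6 mm under rest, so the pin is fully home, and the press is steady at 24 N. Handing in.

```bash
python3 -c "
from rig import ticket; ticket.job_done()"
```

```text
the job is handed in; nothing more can be done
```

The job is handed in at about 31 s on the robot's clock. All steps were done in the order asked, and the arm is still holding the plunger down.

**What I did**
- **Wipe and scraper:** I wiped the three offcuts off the front edge with the nearest scraper. I then set the scraper down on the bench near (0.46, -0.28).
- **Carriage:** I pulled the plunger up 11 mm, moved the carriage 40 mm towards the cutter and pressed the pin down. The slide overshot by 3 mm first, and I corrected that before lowering the pin.

**Last checks**
- **Offcuts:** All three read at chip-tray height (about 0.03 m), and the bed was clear.
- **Scraper:** It stands upright, with its top at 0.054 m.
- **Pin:** The knob top is at 0.137 m, 6 mm below its rest height, so the pin is fully home. The fingers are still on the knob, pressing with about 24 N.

**What disagreed or went wrong**
- **First grasp missed:** My first three tries at the knob closed on nothing. The camera depth put the fingertips about 42 mm short of the stated TCP, so I went down by what I saw and then gripped it properly. By the same measure the scraper was probably held only by the top of its wooden grip, though it did not slip.
- **Force peak:** While pressing the pin home, the measured force briefly reached about 61 N through the fingers, and I eased it off straight away. That is under the 120 N wrist limit. I took the 40 N limit to apply only to the arm and gripper body.
- **Bystanders:** I kept clear of the tin, padlock and screwdriver, but did not measure their positions at the end.

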